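# Roll the turned blank up the gutter and shut the keeper behind it

## Task

Nudge the round wooden blank up the sloped gutter with your fingertips, keeping it rolling in the gutter and not lifting it out, until it drops over the crest into the seat against the end stop and cannot roll back. Then push the wooden keeper bar all the way across the gutter behind it. Leave everything else on the bench where it stands, and finish with your hand clear.

Things in the scene. Friction and masses are not known exactly. Their poses are not given: they have to be found in the camera images.
- gutter: Pale wooden gutter fixed to the bench, base board 285 x 130 mm. Origin: on the bench under its middle; x axis level, along the gutter, uphill; y across it, towards the robot's side; z up. Channel 70 mm wide inside, side walls 8 thick and 14 above the sloped floor (22 above the seat floor). A lip 10 high and 10 thick closes the bottom end of the slope.
- ramp: The gutter's sloped floor, part of it, 8 degrees. Origin: floor surface at the bottom, mid channel, at the lip's inner face = gutter frame (-130, 0, 12) mm; x uphill along the slope, y across, z square to the floor. The slope ends at the crest at gutter x = 55, z = 38 mm.
- roller: The round wooden blank to move: cylinder 60 mm in diameter, 60 mm long, mid-brown with paler ends, about 0.11 kg, lying across the gutter so that it rolls along it. Origin: its centre; y is the cylinder's axis, x and z turn as it rolls. It starts at the bottom, against the lip, and rolls back there if let go before the crest.
- seat (a point): Where the blank's centre lies when seated: gutter frame (75, 0, 62) mm, 2 mm of play either way. Past the crest the floor drops 6 mm to the level seat, at gutter z = 32 mm, which ends at the end stop's face at gutter x = 107 mm (stop 15 thick, its top at z = 77 mm).
- keeper (a joint): Angle (rad) of the keeper, a dark wooden bar that turns level on a post on the gutter's -y side (away from the robot). 0: open, splayed outwards; 0.5: along the gutter, pointing downhill; 2.07: fully across, end of travel, pointing to gutter +y, clear behind a seated blank. It points at angle 3.64 minus this value in the gutter's xy. Friction of 0.04 N m keeps it where left.
- keeper_pivot (a point): Keeper's pivot axis at the bar's mid height: gutter frame (32, -56, 67) mm. The bar is 12 mm thick and 26 mm tall, underside at z = 54, top at z = 80 mm.
- keeper_tip (a point): Free end of the keeper bar, 105 mm from the pivot, at mid height on its centre line.
- upright_blank: Bystander: another such blank, 60 mm diameter, 60 mm tall, standing on end beyond the gutter. Origin: centre of underside.
- drawer_knob: Bystander: small dark turned knob, 40 mm wide, 45 mm tall, standing on the robot's side of the gutter. Origin: centre of underside.
- tape_measure: Bystander: grey tape measure 68 x 36 mm, 60 mm tall, standing on the robot's side of the gutter. Origin: centre of underside.
- bowl: Bystander: pale wooden bowl 170 mm wide, 60 mm tall. Origin: centre of underside.
- finish_can: Bystander: tin 80 mm in diameter, 110 mm tall. Origin: centre of underside.
- glue_brush: Bystander: brush about 210 mm long lying on the bench. Origin: under its middle.
- mallet: Bystander: hammer about 260 mm long lying on the bench. Origin: under its middle.
Things that resemble listed ones, but are neither listed nor needed, are in the scene too. Leave any blue or red look-alike of the roller alone.

How it is judged:
By the outcome, as a careful person would: the job done as asked, in the order asked, and still so for the second after the job is handed in, with the robot touching nothing.
It also fails if it takes over 51 s, if anything falls off the work surface, if the arm or the gripper's body presses on something with over 40 N, if the wrist force passes 120 N, or if a joint passes its speed limit or range.

## Robot

A 6-joint arm with a two-finger parallel gripper is mounted at the origin on the work surface. World frame = base frame: x ahead of the robot, y to its left, z up, the work surface at z = 0. Lengths are in mm, angles in degrees, forces in N, time in s.
With the tool pointing down it reaches from about 300 to 850 mm from the base axis. Payload 4.2 kg.
Tool frame: the origin (TCP) lies midway between the tips of the shut fingers; the grasp point (between the pads) lies 19 mm behind it; z points along the fingers, y is the line along which they close (so a half turn about z gives the same grasp; the last joint's range is limited). The gripper opens to 91 mm and grips with 3 to 60 N. Pads are 32 mm wide; open, the fingers measure 118 mm over their backs; the gripper's body (76 mm by 178 mm) begins 60 mm behind the grasp point.
Start: joints at [-64.171, 18.312, 89.639, -0, 72.044, -1.146], TCP at [260.825, -512.458, 213.976] pointing down, gripper open.
Joint ranges: [-177.97, 177.97], [-48.28, 115.42], [12.27, 149.76], [-77.06, 257.06], [2.81, 150.46], [-146.56, 146.56]. Speed limits (degrees/s): [147.25, 147.25, 180, 180, 180, 180].

## Interface

Orientations are given as [roll, pitch, yaw] about the fixed x, y, z axes, in that order (R = Rz(yaw) Ry(pitch) Rx(roll)).
In Python, from workcell import env gives the robot as it stands.
- The arm moves only by the shell command python3 -m jog 'ROWS' [FORCE]. ROWS is a JSON object of lists of equal length, an entry for each row: "jaw": the finger opening in mm, from 0 to 91.2; "slide": the shift along the tool's x, y, z in units of 30 mm (1.0 is 30 mm), a list of three; "spin": the turn about the tool's z in units of 8 degrees (1.0 is 8 degrees). In form: {"jaw": [jaw, ...], "slide": [[dx, dy, dz], ...], "spin": [spin, ...]}. A call has 1 to 10 rows; each row shifts and turns the commanded pose from where the row before left it, along the tool's axes as they then stand; what a row does not reach is not made up. A row lasts 1/10 s, in which the tool goes at most 50 mm and 8.59 degrees, less where a joint would pass 70% of its speed; a pose out of reach is approached as far as the arm can. A call is refused whole if a number of a shift passes 1 or a number of a turn 1, either way. A call with a gripper value outside its range is refused whole. The fingers move at their own pace and stop on an object; FORCE is the grip in N (left out, the last holds). Time passes only in rows, so rows that do not move let the fingers close. It gives the time, the measured TCP pose, the force, the opening and the grip force at its end, in the units of the state.
- env.state(): the state, without advancing time (a new reading comes with each control period).
- env.grab_frame(name): name is "side" or "top"; returns the picture (480x640x3 uint8, red, green, blue); there is no depth.
- env.camera_model(name): a dict with "fx", "fy", "cx", "cy" (pixels), "camera_from_world" (4x4, takes a point from world to camera coordinates). Camera axes: x right, y up, looking along -z (the intrinsics and any distortion apply to the point x, -y, -z); pixel columns grow to the right and rows downward; lengths in mm; the calibration is good to about 2 mm. A picture is of the moment at which its call begins. camera_model takes no time and is no camera call.
- env.job_done(): hands the job in; it is judged then, once.
The state is a dict: "time_s": time; "qpos": joint angles; "qvel": joint speeds; "effort": joint torques, N m; "ee_pos": TCP position; "ee_rot": TCP orientation; "force": force on the tool from outside, world axes, zero at the start; "torque": the same for the moment, N m; "gripper_width": finger opening in mm; "gripper_force": force on a finger pad.
Only numpy, scipy, OpenCV 4.12 (cv2) and the standard library are available. Lean on these libraries where they do the work, as an engineer would, in place of code of your own. Each camera call takes 0.05 s, during which the arm holds its last target. There are 200 camera calls.

## Working session

There is one attempt and no reset: what is moved stays moved. The work goes in short steps, Python scripts to look and compute and a shell command to move; the robot and the scene stay as the last step left them, time stands still between calls to the robot, and variables do not carry over. Pictures are saved under pics/ and viewed, at most 10 in all, crops included, and the job is handed in when it is done.

```bash
mkdir -p pics; python3 - <<'E'
from workcell import env
import cv2,json
for n in("top","side"):
    cv2.imwrite(f"pics/{n}0.png",env.grab_frame(n)[:,:,::-1])
    m=env.camera_model(n);print(n,{k:(v if not hasattr(v,'tolist') else v.tolist()) for k,v in m.items()})
s=env.state();print(s)
E
```

```text
top {'fx': 511.23590374622944, 'fy': 511.23590374622944, 'cx': 321.186899972111, 'cy': 240.3987201537427, 'camera_from_world': [[-0.02964261905276823, -0.9992658366431493, -0.024271441110060715, -18.029655748579795], [0.9939874519217133, -0.032029239920122146, 0.10470469527351199, -526.1246478871384], [-0.10540522073347326, -0.02102178650842829, 0.9942071333148448, -1319.0269376505178], [0.0, 0.0, 0.0, 1.0]]}
side {'fx': 467.1806738682563, 'fy': 467.1806738682563, 'cx': 314.0695076798571, 'cy': 236.6546813302692, 'camera_from_world': [[-0.9872086003666183, -0.15818879491470664, 0.019886792743319472, 510.55430118974795], [0.12286927003701684, -0.6753737446385655, 0.7271681012898271, -162.83532257828963], [-0.10159882795954633, 0.7203100792133308, 0.6861713109282055, -1052.427831733451], [0.0, 0.0, 0.0, 1.0]]}
{'time_s': 0.1, 'qpos': array([-6.41717933e+01,  1.83485513e+01,  8.97010112e+01, -1.06815732e-03,
        7.20454625e+01, -1.14582063e+00]), 'qvel': array([-0.08726146, -0.02194821, -0.1759828 ,  0.04420161,  0.02745015,
        0.00246357]), 'effort': array([ 4.84176217e-04, -4.13329554e+01, -2.32509989e+01,  7.29224877e-02,
        4.21392254e-02, -6.62865023e-05]), 'ee_pos': array([ 260.60197409, -512.02228354,  213.18781763]), 'ee_rot': array([-1.79904974e+02, -8.84825939e-04,  2.69743567e+01]), 'force': array([ 0.18143269, -0.13935709, -0.31906938]), 'torque': array([-0.03046963, -0.01804952,  0.04683212]), 'gripper_force': 0.0, 'gripper_width': 91.36210198242358}
```

View pics/top0.png

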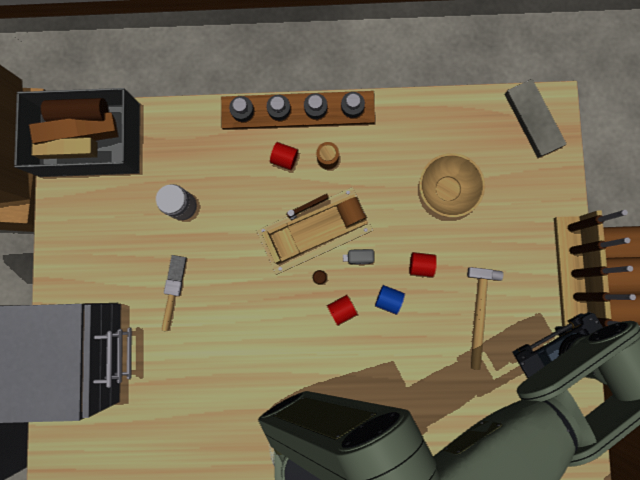

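View pics/side0.png

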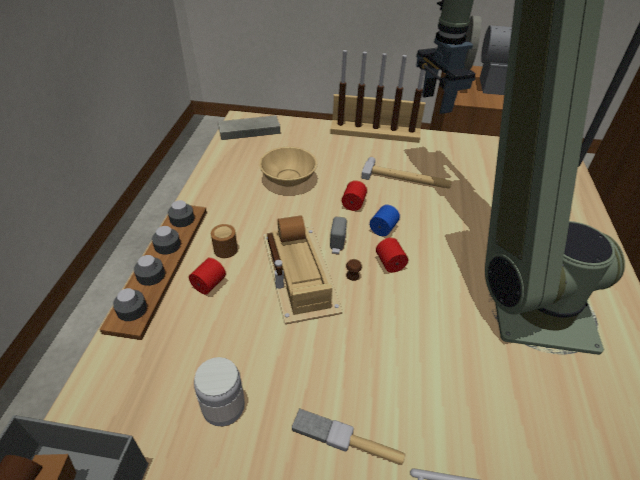

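The top view shows the gutter from its stop (about 270,245) to the roller at its low end (352,210). The keeper is splayed at (290,212)-(328,197), the tape measure is at (360,257) and the knob at (320,277). I'll enlarge both views for corner picking.

```bash
python3 - <<'E'
import cv2,numpy as np
a=cv2.imread('pics/top0.png')[180:290,250:385];b=cv2.imread('pics/side0.png')[205:325,225:375]
a=cv2.resize(a,None,fx=5.4,fy=5.4,interpolation=cv2.INTER_CUBIC);b=cv2.resize(b,None,fx=5,fy=5,interpolation=cv2.INTER_CUBIC)
cv2.imwrite('pics/topc.png',a);cv2.imwrite('pics/sidec.png',b);print(a.shape,b.shape)
E
```

```text
(594, 729, 3) (600, 750, 3)
```

View pics/topc.png

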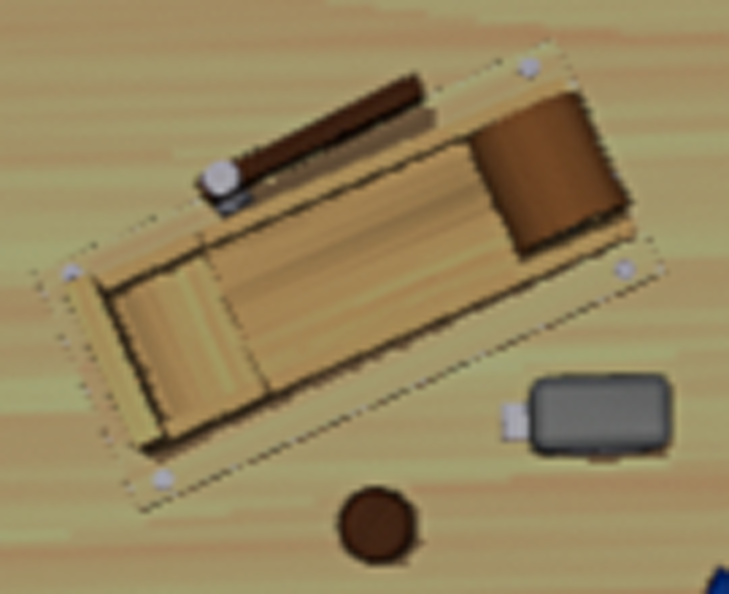

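View pics/sidec.png

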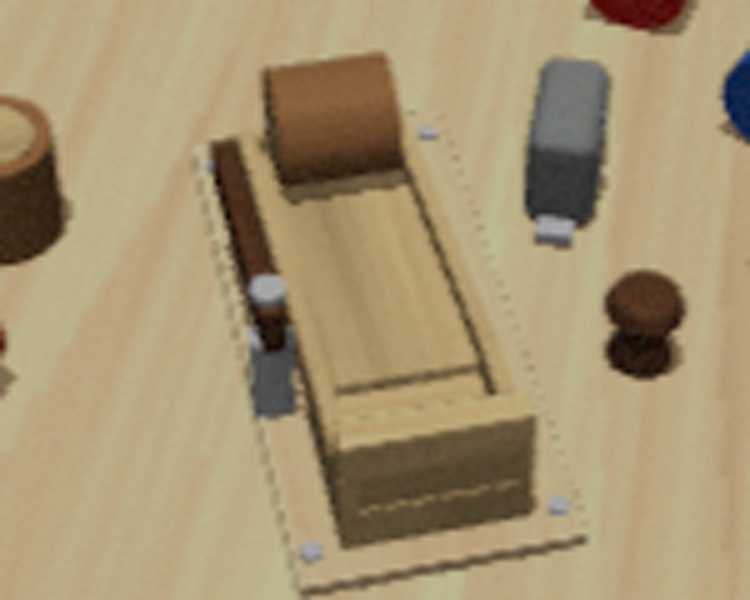

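Both crops show the gutter clearly. In the top crop the base corners are (35,270), (142,510), (663,268) and (552,42), the crest runs (203,240)-(267,392), and the pivot is at (221,177). In the side crop the base corners are (303,592), (585,542) and (195,150). Next I'll fit the pose.

```bash
cat > h.py <<'E'
from workcell import env
import numpy as np
from scipy.optimize import least_squares
def proj(n,p):
    m=env.camera_model(n);c=np.asarray(m["camera_from_world"]);q=np.asarray(p,float)@c[:3,:3].T+c[:3,3]
    return np.stack([m["cx"]-m["fx"]*q[...,0]/q[...,2],m["cy"]+m["fy"]*q[...,1]/q[...,2]],-1)
def ray(n,uv,z):
    return least_squares(lambda v:proj(n,[v[0],v[1],z])-np.array(uv),[500,0]).x
def g2w(P,p):
    x,y,a=P[:3];c,s=np.cos(a),np.sin(a);p=np.asarray(p,float)
    return np.stack([x+c*p[...,0]-s*p[...,1],y+s*p[...,0]+c*p[...,1],p[...,2]],-1)
E
python3 - <<'E'
from h import *
T=lambda u,v:(250+(u+.5)/5.4-.5,180+(v+.5)/5.4-.5)
S=lambda u,v:(225+(u+.5)/5-.5,205+(v+.5)/5-.5)
B=-1
obs=[("top",T(35,270),(142.5,-65,B)),("top",T(142,510),(142.5,65,B)),("top",T(663,268),(-142.5,65,B)),("top",T(552,42),(-142.5,-65,B)),
("top",T(203,240),(55,-35,38)),("top",T(267,392),(55,35,38)),("side",S(303,592),(142.5,-65,0)),("side",S(585,542),(142.5,65,0)),("side",S(195,150),(-142.5,-65,B)),
("top",T(221,177),(32,-56,88))]
def f(P):
    r=[]
    for n,uv,p in obs:
        p=(p[0],p[1],P[3] if p[2]==B else p[2]); r.append(proj(n,g2w(P,p))-np.array(uv))
    return np.ravel(r)
c=ray("top",T(350,275),6)
for a0 in (1.9,):
    s=least_squares(f,[*c,a0,6],loss='soft_l1');print(s.x,np.degrees(s.x[2]),s.cost);print(f(s.x).reshape(-1,2).round(1))
P=s.x
np.save('P.npy',P)
for k,p in dict(roller=(-104,0,46),seat=(75,0,62),pivot=(32,-56,67)).items(): print(k,g2w(P,p).round(1),proj("top",g2w(P,p)).round(0),proj("side",g2w(P,p)).round(0))
tip=ray("top",T(418,85),74);print("tip",tip);d=tip-g2w(P,(32,-56,67))[:2];print(np.hypot(*d),np.degrees(np.arctan2(d[1],d[0])-P[2]))
for k,uv,z in (("knob",T(377,525),45),("tape",T(600,415),60)):
    w=ray("top",uv,z);c,s_=np.cos(P[2]),np.sin(P[2]);d=w-P[:2];print(k,w.round(1),"gutter",(c*d[0]+s_*d[1]).round(1),(-s_*d[0]+c*d[1]).round(1))
E
```

```text
[555.27617625 -15.12029232   1.9697771    5.16800182] 112.85991434233581 7.926145095458384
[[-0.3  1. ]
 [-0.5  0.6]
 [ 0.   1. ]
 [ 0.1 -0.5]
 [ 1.7  1.5]
 [ 0.8 -2.5]
 [-1.   1.6]
 [ 0.4  0.7]
 [-0.8  0.1]
 [ 1.5 -0.7]]
roller [ 595.7 -111.    46. ] [350. 212.] [290. 229.]
seat [526.1  54.   62. ] [287. 240.] [307. 278.]
pivot [594.4  36.1  67. ] [293. 213.] [278. 266.]
tip [636.08069716 -53.63143358]
98.939091249577 -177.9743779729561
knob [429.2 -27.3] gutter 37.8 120.9
tape [ 477.4 -134.8] gutter -80.0 118.3
```

```bash
python3 -m jog '{"jaw":[20,20,20,20,20,20,20,20,20,20],"slide":[[1,-0.3,0],[1,-0.3,0],[1,-0.3,0],[1,-0.3,0],[1,-0.3,0],[1,-0.3,0],[1,-0.3,0],[1,-0.3,0],[1,-0.3,0],[1,-0.3,0]],"spin":[0,0,0,0,0,0,0,0,0,0]}' && python3 -m jog '{"jaw":[20,20,20,20,20,20,20,20,20,20],"slide":[[0,0,0],[0,0,0],[0,0,0],[0,0,0],[0,0,0],[0,0,0],[0,0,0],[0,0,0],[0,0,0],[0,0,0]],"spin":[-1,-1,-1,-1,-1,-1,-1,-1,-1,-1]}'
cat >> h.py <<'E'
P=np.load('P.npy')
def go(p):
    """rows units needed from measured pose to gutter point p (TCP), given current yaw"""
    s=env.state();e=np.array(s["ee_pos"]);y=np.radians(s["ee_rot"][2])
    d=g2w(P,p)-e;X=np.array([np.cos(y),np.sin(y)]);Y=np.array([np.sin(y),-np.cos(y)])
    c,q=np.cos(P[2]),np.sin(P[2]);r=e[:2]-P[:2]
    print("t",s["time_s"],"gutter TCP",np.round([c*r[0]+q*r[1],-q*r[0]+c*r[1],e[2]],1),"yaw",s["ee_rot"].round(2),"F",s["force"].round(1),"w",round(s["gripper_width"],1))
    print("to",p,"slide units",np.round([d[:2]@X/30,d[:2]@Y/30,-d[2]/30],2),"spin",round((np.degrees(y-P[2]))/8,2))
E
python3 -c "
from h import *
go((-175,0,214));go((-175,0,35))"
```

```text
time_s: 1.1
ee_pos: [487.9, -295.0, 213.5]
ee_rot: [-180.0, 0.0, 27.0]
force: [-0.3, 0.1, -0.1]
gripper_width: 20.4
gripper_force: 0.0
time_s: 2.1
ee_pos: [487.1, -296.0, 213.5]
ee_rot: [-180.0, -0.0, 107.3]
force: [0.9, 0.7, -0.2]
gripper_width: 20.0
gripper_force: 0.0
t 2.1 gutter TCP [-232.3  171.9  213.5] yaw [-1.7996e+02 -5.0000e-02  1.0731e+02] F [ 0.9  0.7 -0.2] w 20.0
to (-175, 0, 214) slide units [ 2.46  5.52 -0.02] spin -0.69
t 2.1 gutter TCP [-232.3  171.9  213.5] yaw [-1.7996e+02 -5.0000e-02  1.0731e+02] F [ 0.9  0.7 -0.2] w 20.0
to (-175, 0, 35) slide units [2.46 5.52 5.95] spin -0.69
```

```bash
python3 -m jog '{"jaw":[20,20,20,20,20,20,20,20,20,20],"slide":[[0.41,0.92,0],[0.41,0.92,0],[0.41,0.92,0],[0.41,0.92,0],[0.41,0.92,0],[0.41,0.92,0],[0,0,0.7],[0,0,1],[0,0,1],[0,0,0]],"spin":[0,0,0,0,0,0,-0.69,0,0,0]}'
python3 -c "
from h import *
import cv2
go((-175,0,35))
a=cv2.resize(env.grab_frame('top')[150:290,240:430],None,fx=4,fy=4,interpolation=2)
b=cv2.resize(env.grab_frame('side')[150:325,215:385],None,fx=3.2,fy=3.2,interpolation=2)
cv2.imwrite('pics/s1.png',cv2.resize(np.hstack([cv2.resize(a,(480,354)),cv2.resize(b,(320,354))]),None,fx=1,fy=1)[:,:,::-1])"
```

```text
time_s: 3.1
ee_pos: [621.0, -176.2, 128.0]
ee_rot: [-179.5, -0.4, 112.5]
force: [-0.4, -0.4, -0.6]
gripper_width: 20.0
gripper_force: 0.0
t 3.1 gutter TCP [-173.9    2.   128. ] yaw [-179.53   -0.38  112.51] F [-0.4 -0.4 -0.6] w 20.0
to (-175, 0, 35) slide units [-0.04  0.07  3.1 ] spin -0.04
```

View pics/s1.png

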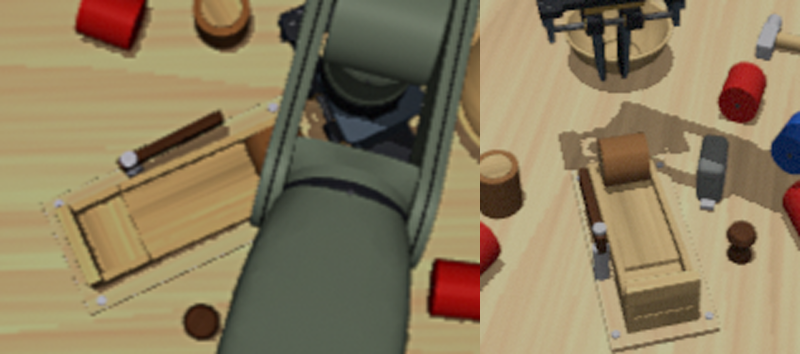

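The fingers, 20 mm apart, are centred behind the roller at its low end, at about (612,50) in the side half. The keeper lies untouched at (125,158)-(220,118) in the top half. Next I'll lower the hand and start the push along the 8 degree slope.

```bash
python3 -m jog '{"jaw":[20,20,20,20,20,20,20,20,20,20],"slide":[[0,0.07,0.8],[0,0,0.8],[0,0,0.8],[0,0,0.7],[0,0,0],[0.2,0,0],[0.2,0,-0.03],[0.2,0,-0.03],[0.2,0,-0.03],[0.2,0,-0.03]],"spin":[-0.04,0,0,0,0,0,0,0,0,0]}' && python3 -m jog '{"jaw":[20,20,20,20,20,20,20,20,20,20],"slide":[[0.2,0,-0.03],[0.2,0,-0.03],[0.2,0,-0.03],[0.2,0,-0.03],[0.2,0,-0.03],[0.2,0,-0.03],[0.2,0,-0.03],[0.2,0,-0.03],[0.2,0,-0.03],[0.2,0,-0.03]],"spin":[0,0,0,0,0,0,0,0,0,0]}'
python3 -c "
from h import *
import cv2
go((27,0,63))
a=cv2.resize(env.grab_frame('top')[150:290,240:430],None,fx=4,fy=4,interpolation=2)
b=cv2.resize(env.grab_frame('side')[150:325,215:385],None,fx=3.2,fy=3.2,interpolation=2)
cv2.imwrite('pics/s2.png',cv2.resize(np.hstack([cv2.resize(a,(480,354)),cv2.resize(b,(320,354))]),None,fx=1,fy=1)[:,:,::-1])"
```

```text
time_s: 4.2
ee_pos: [615.1, -148.6, 44.7]
ee_rot: [179.9, 0.1, 112.8]
force: [1.3, -1.6, 0.7]
gripper_width: 19.9
gripper_force: 0.6
time_s: 5.2
ee_pos: [591.0, -93.0, 52.6]
ee_rot: [-180.0, 0.0, 112.8]
force: [0.4, -1.6, 1.3]
gripper_width: 19.7
gripper_force: 0.6
t 5.2 gutter TCP [-85.7  -2.7  52.6] yaw [-1.8000e+02  1.0000e-02  1.1281e+02] F [ 0.4 -1.6  1.3] w 19.7
to (27, 0, 63) slide units [ 3.76 -0.09 -0.35] spin -0.01
```

View pics/s2.png

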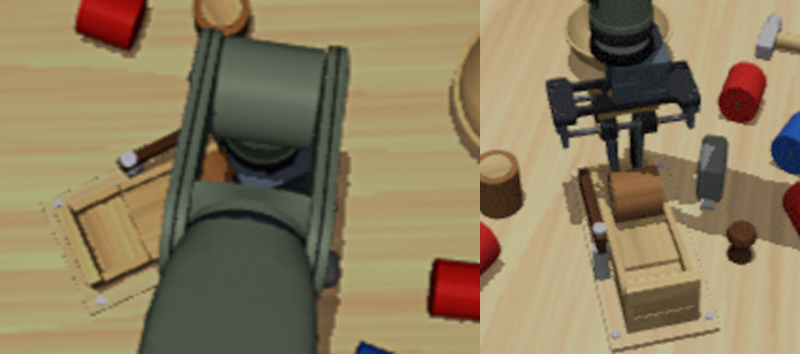

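The roller (about 637,195 in the side half) is rolling up the gutter ahead of the fingertips. The tape measure and knob haven't moved, so I'll push on over the crest.

```bash
python3 -m jog '{"jaw":[20,20,20,20,20,20,20,20,20,20],"slide":[[0.2,-0.01,-0.02],[0.2,-0.01,-0.02],[0.2,-0.01,-0.02],[0.2,-0.01,-0.02],[0.2,-0.01,-0.02],[0.2,-0.01,-0.02],[0.2,-0.01,-0.02],[0.2,-0.01,-0.02],[0.2,-0.01,-0.02],[0.2,0,-0.02]],"spin":[0,0,0,0,0,0,0,0,0,0]}' && python3 -m jog '{"jaw":[20,20,20,20,20,20,20,20,20,20],"slide":[[0.2,0,-0.02],[0.2,0,-0.02],[0.2,0,-0.02],[0.2,0,-0.02],[0.2,0,-0.02],[0.2,0,-0.02],[0.2,0,-0.02],[0.2,0,-0.01],[0.15,0,0],[0,0,0]],"spin":[0,0,0,0,0,0,0,0,0,0]}'
python3 -c "
from h import *
import cv2
go((27,0,63))
b=cv2.resize(env.grab_frame('side')[195:325,215:385],None,fx=4,fy=4,interpolation=2)
cv2.imwrite('pics/s3.png',b[:,:,::-1])"
```

```text
time_s: 6.3
ee_pos: [565.2, -38.8, 58.6]
ee_rot: [-180.0, 0.0, 112.8]
force: [0.4, -1.2, 0.5]
gripper_width: 19.9
gripper_force: 0.6
time_s: 7.3
ee_pos: [544.7, 9.8, 63.0]
ee_rot: [-180.0, -0.0, 112.9]
force: [0.2, -0.6, 0.6]
gripper_width: 20.0
gripper_force: 0.0
t 7.3 gutter TCP [27.1  0.1 63. ] yaw [-1.7998e+02 -2.0000e-02  1.1285e+02] F [ 0.2 -0.6  0.6] w 20.0
to (27, 0, 63) slide units [-0.  0. -0.] spin -0.0
```

View pics/s3.png

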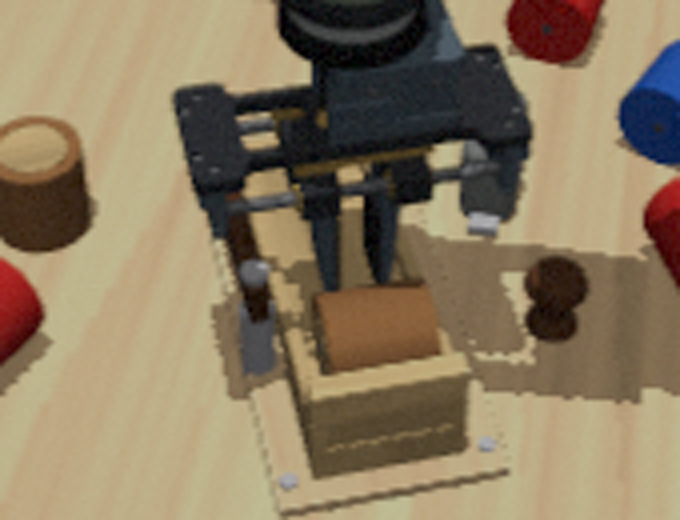

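The roller sits behind the end stop at about (378,325) with no force on the fingers, so it is seated. The keeper is still along the gutter at (240,215)-(258,300). Next I'll lift, shut the fingers and come down on the keeper's outer side.

```bash
python3 -m jog '{"jaw":[20,20,0,0,0,0,0,0,0,0],"slide":[[-0.4,0,0],[0,0,-1],[0,0,-1],[0,0,-1],[-0.45,0.8,0],[-0.45,0.8,0],[-0.45,0.8,0],[-0.45,0.75,0],[0,0,0],[0,0,0]],"spin":[0,0,0,0,0,0,0,0,0,0]}'
python3 -c "
from h import *
import cv2
go((-38,-94,62))
a=env.grab_frame('top')[150:290,240:430];b=env.grab_frame('side')[195:325,215:385]
cv2.imwrite('pics/s4.png',cv2.resize(np.hstack([cv2.resize(a,(400,295),interpolation=2),cv2.resize(b,(386,295),interpolation=2)]),None,fx=1,fy=1)[:,:,::-1])"
```

```text
time_s: 8.35
ee_pos: [657.8, -16.0, 152.4]
ee_rot: [-179.9, -0.0, 112.8]
force: [-0.3, -0.4, 0.7]
gripper_width: 0.4
gripper_force: 0.0
t 8.35 gutter TCP [-40.7 -94.1 152.4] yaw [-1.7993e+02 -2.0000e-02  1.1276e+02] F [-0.3 -0.4  0.7] w 0.4
to (-38, -94, 62) slide units [ 0.09 -0.    3.01] spin -0.01
```

View pics/s4.png

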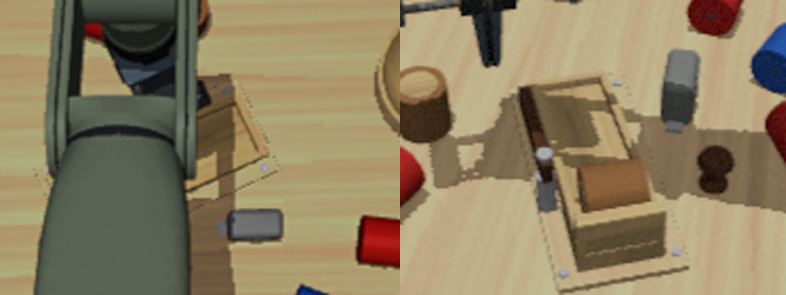

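The roller stays seated at (612,185) in the side half with the hand away. The shut fingers at (488,50) are outboard of the keeper, so I'll lower them and start the sweep.

```bash
python3 -m jog '{"jaw":[0,0,0,0,0,0,0,0,0,0],"slide":[[0.09,0,1],[0,0,1],[0,0,1],[0,0,0],[0,-0.3,0],[0,-0.3,0],[0,-0.3,0],[0,-0.3,0],[-0.05,-0.3,0],[-0.05,-0.2,0]],"spin":[0,0,0,0,0,0,0,0,0,0]}'
python3 -c "
from h import *
go((-26,-9,62))"
```

```text
time_s: 9.45
ee_pos: [610.2, -35.5, 63.6]
ee_rot: [180.0, 0.0, 112.8]
force: [1.3, 0.6, 0.3]
gripper_width: 0.3
gripper_force: 0.4
t 9.45 gutter TCP [-40.1 -42.7  63.6] yaw [1.7998e+02 1.0000e-02 1.1280e+02] F [1.3 0.6 0.3] w 0.3
to (-26, -9, 62) slide units [ 0.47 -1.12  0.05] spin -0.01
```

The light contact force of about 1.4 N agrees with the keeper's friction, so the sweep can continue.

```bash
python3 -m jog '{"jaw":[0,0,0,0,0,0,0,0,0,0],"slide":[[0.1,-0.3,0],[0.1,-0.3,0],[0.12,-0.27,0],[0.15,-0.25,0],[0.25,-0.22,0],[0.25,-0.2,0],[0.25,-0.15,0],[0.25,-0.12,0],[0.1,-0.05,0],[0,0,0]],"spin":[0,0,0,0,0,0,0,0,0,0]}'
python3 -c "
from h import *
import cv2
go((10,14,62))"
```

```text
time_s: 10.45
ee_pos: [540.6, -12.8, 63.0]
ee_rot: [-180.0, -0.0, 112.9]
force: [-0.4, 0.0, -0.5]
gripper_width: 0.6
gripper_force: 0.0
t 10.45 gutter TCP [ 7.9 12.6 63. ] yaw [-1.7996e+02 -2.0000e-02  1.1285e+02] F [-0.4  0.  -0.5] w 0.6
to (10, 14, 62) slide units [ 0.07 -0.05  0.03] spin -0.0
```

```bash
python3 -m jog '{"jaw":[0,0,0,0],"slide":[[0.07,0,0],[0.07,0,0],[0.07,0,0],[0,0,0]],"spin":[0,0,0,0]}'
python3 -c "
from h import *
import cv2
go((10,14,62))
b=cv2.resize(env.grab_frame('side')[195:325,215:385],None,fx=4,fy=4,interpolation=2)
cv2.imwrite('pics/s5.png',b[:,:,::-1])"
```

```text
time_s: 10.85
ee_pos: [539.3, -8.7, 63.0]
ee_rot: [-180.0, 0.2, 112.9]
force: [1.6, -4.3, -0.6]
gripper_width: 0.2
gripper_force: 2.5
t 10.85 gutter TCP [12.1 12.2 63. ] yaw [-1.8000e+02  1.6000e-01  1.1288e+02] F [ 1.6 -4.3 -0.6] w 0.2
to (10, 14, 62) slide units [-0.07 -0.06  0.03] spin 0.0
```

View pics/s5.png

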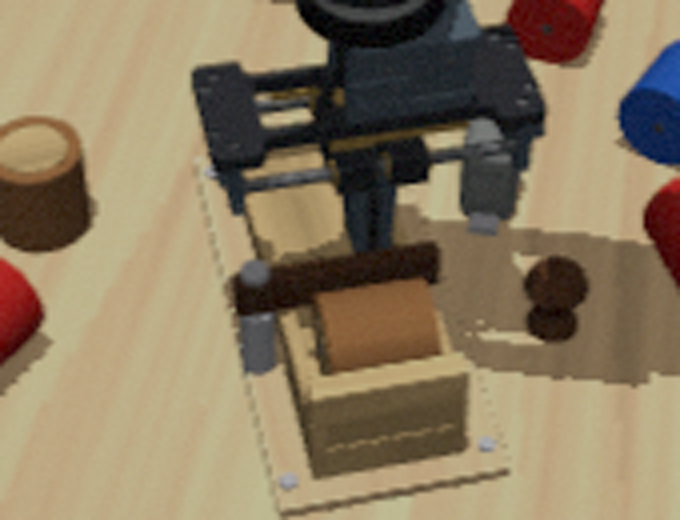

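The keeper lies straight across at (240,290)-(438,262) behind the seated roller. The force has risen to about 5 N, far more than its friction, so it is at its end of travel. I'll give it one small firming push, then back off and lift clear.

```bash
python3 -m jog '{"jaw":[0,0,0,0,0,0,0,0,0,0],"slide":[[0.06,0,0],[0,0,0],[-0.5,0,0],[-0.5,0,0],[0,0,-0.8],[0,0,-1],[0,0,-1],[-1,0,-1],[-1,0,0],[-1,0,0]],"spin":[0,0,0,0,0,0,0,0,0,0]}' && python3 -m jog '{"jaw":[0,0,0,0,0,0,0,0],"slide":[[-1,0,0],[-1,0,0],[-1,0,0],[-1,0,0],[-1,0,0],[0,0,0],[0,0,0],[0,0,0]],"spin":[0,0,0,0,0,0,0,0]}'
python3 -c "
from h import *
import cv2
go((10,14,62))
for t,p in (('pivot',(32,-56,80)),('tip across',(32,49,80))): print(t,proj('top',g2w(P,p)))
a=env.grab_frame('top')[150:290,240:430];b=env.grab_frame('side')[195:325,215:385]
cv2.imwrite('pics/s6.png',np.hstack([cv2.resize(a,(400,295),interpolation=2),cv2.resize(b,(386,295),interpolation=2)])[:,:,::-1])"
```

```text
time_s: 11.9
ee_pos: [585.9, -118.0, 178.6]
ee_rot: [179.8, 0.1, 112.8]
force: [0.3, -0.3, 0.1]
gripper_width: 0.6
gripper_force: 0.0
time_s: 12.7
ee_pos: [642.4, -254.2, 176.9]
ee_rot: [-180.0, -0.1, 112.8]
force: [-0.1, 0.5, 0.2]
gripper_width: 0.1
gripper_force: 0.0
t 12.7 gutter TCP [-254.1   12.6  176.9] yaw [-1.7999e+02 -6.0000e-02  1.1282e+02] F [-0.1  0.5  0.2] w 0.1
to (10, 14, 62) slide units [ 8.8  -0.05  3.83] spin -0.01
pivot [292.27353734 212.16020706]
tip across [309.29154755 249.46023196]
```

View pics/s6.png

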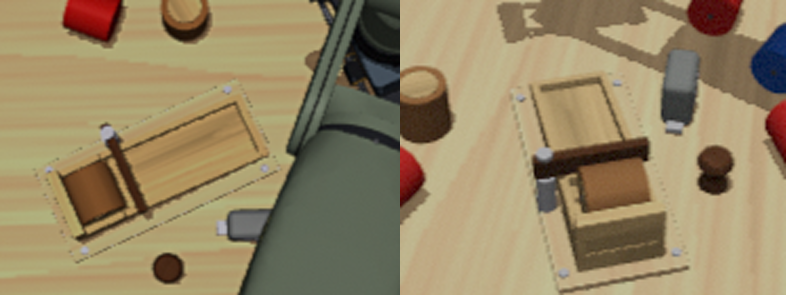

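The roller is seated against the stop at (93,190) in the top half. The keeper is fully across behind it, (108,132)-(142,212), with its tip where the model predicts. The bystanders are in place and the hand is clear.

```bash
python3 -c "
from workcell import env
print(env.job_done())"
```

```text
the job is handed in; nothing more can be done
None
```

The job is handed in at about 13 s: the blank is seated against the end stop, the keeper bar is fully across behind it, the hand is clear, and no bystander in view was disturbed.

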